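# Open the jar of screws in the bench holder

### The arm

A 6-joint arm with a two-finger parallel gripper is mounted at the origin on the work surface. World frame = base frame: x ahead of the robot, y to its left, z up, the work surface at z = 0. Lengths are in mm, angles in rad, forces in N, time in s.
With the tool pointing down it reaches from about 350 to 975 mm from the base axis. Payload 4.9 kg.
Tool frame: the origin (TCP) lies midway between the tips of the shut fingers; the grasp point (between the pads) lies 19 mm behind it; z points along the fingers, y is the line along which they close (so a half turn about z gives the same grasp; the last joint's range is limited). The gripper opens to 85 mm and grips with 20 to 120 N. Pads are 22 mm wide; open, the fingers measure 114 mm over their backs; the gripper's body (76 mm by 85 mm) begins 54 mm behind the grasp point. The pads swing forward as they close: fully open they stand 13 mm farther back than shut.
Start: joints at [1.114, 0.053, 1.613, -0, 1.476, -0.119], TCP at [207.122, 589.663, 231.304] pointing down, gripper open.
Joint ranges: [-3.01, 3.01], [-1.01, 2.22], [0.06, 2.58], [-1.02, 4.17], [0.09, 2.62], [-3.14, 3.14]. Speed limits (rad/s): [2.57, 2.57, 3.14, 3.14, 3.14, 3.14].

### API

Orientations are given as a unit quaternion [w, x, y, z].
In Python, from cell import sense, capture, job, spot_in, silhouettes, pinpoint gives the robot as it stands.
- The arm moves only by the tool servo_tool, never from a script. Its argument "plan" is a list of rows, each an object of numbers: "claw": the opening, from -1 (shut) to 1 (fully open); "dx", "dy", "dz": the shift along the world's x, y, z in mm; "turn": the turn about the world's z in degrees. In form: [{"claw": .., "dx": .., "dy": .., "dz": .., "turn": ..}, ...]. A call has 1 to 20 rows; each row shifts and turns the commanded pose from where the row before left it; what a row does not reach is not made up. A row lasts 1/10 s, in which the tool goes at most 50 mm and 8.59 degrees, less where a joint would pass 70% of its speed; a pose out of reach is approached as far as the arm can. A call is refused whole if a number of a shift passes 50 or a number of a turn 8.59, either way. A call with a gripper value outside its range is refused whole. The fingers move at their own pace and stop on an object; the grip force is fixed at half the most. Time passes only in rows, so rows that do not move let the fingers close. It gives the time, the measured TCP pose, the force, the opening and the grip force at its end, in the units of the state.
- sense(): the state, without advancing time (a new reading comes with each control period).
- capture(name): name is "scene" or "top" or "wrist"; returns a dict with "image" (480x640x3 uint8, red, green, blue), "z_map" (480x640 float32, mm along the optical axis (not along the pixel's ray), 0 where there is no reading), "camera_matrix" (3x3 intrinsics, pixels), "R" (3x3) and "t" (3): a world point X has camera coordinates R X + t; the wrist camera has in their place "hand_eye" (4x4, takes a point from camera to tool coordinates, whose origin is the TCP and whose axes are the flange's). Camera axes: x right, y down, z forward; pixel columns grow to the right and rows downward; lengths in mm; the calibration is good to about 2 mm. A picture is of the moment at which its call begins: read the wrist's pose just before it.
- job.close_job(): hands the job in; it is judged then, once.
Trained networks look in a picture, given as the dict that the camera call returned (one of the last four; its "shot" number tells which), for a name from the list of things; names that differ only in an ending like _2 or _b are one class to them, and where a whole thing is asked for, a point or a joint stands for the part that bears it (a point fixed in the world has none). Each returns a list of dicts, best first, with "confidence" (0 to 1); they miss things now and then, are a little off and sometimes report something else, mostly with a low value. They report only what shows in the picture. A call takes as long as a camera call. They do not tell look-alikes from the thing itself.
- spot_in(picture, thing): "bbox" ([left, top, right, bottom] as shares, 0 to 1, of the picture: columns of its width, rows of its height, round what is visible of it).
- silhouettes(picture, thing): "region" (480x640 bool, what is visible of it) and "bbox" ([left, top, right, bottom] as shares, 0 to 1, of the picture: columns of its width, rows of its height, round what is visible of it).
- pinpoint(picture, thing): "location" ([column, row] as shares, 0 to 1, of the picture: columns of its width, rows of its height: a listed point, or the origin of a listed thing).
The state is a dict: "time": time; "joints": joint angles; "qvel": joint speeds; "effort": joint torques, N m; "position": TCP position; "ee_rot": TCP orientation; "contact_force": force on the tool from outside, world axes, zero at the start; "moment": the same for the moment, N m; "gripper_width": finger opening in mm; "finger_force": force on a finger pad.
Only numpy, scipy, OpenCV 4.12 (cv2) and the standard library are available. Lean on these libraries where they do the work, as an engineer would, in place of code of your own. Each camera call takes 0.05 s, during which the arm holds its last target. There are 200 camera calls.

### The job

Set the square glass jar of screws down gently in the square pocket of the plywood holder so that it cannot turn, keeping it upright with its lid still tight. There, unscrew the tight lid anticlockwise by about a fifth of a turn, stop turning when its lugs let go of the neck, lift it straight off, and finish still gripping it, level and centred about two centimetres above the jar's mouth, with the jar still home in the pocket; keep holding it there for me to take. Leave everything else on the bench where it is.

Things in the scene. Friction and masses are not known exactly. Their poses are not given: they have to be found in the camera images.
- jar: Square clear glass jar of deck screws, about 0.4 kg, loose: body 62 x 62 mm, flat sides 66 mm high, then a round shoulder to 74 mm and a round neck 45 mm across to the rim at 90 mm. Origin: centre of its underside; z up, x and y square to its sides. Any of four ways round fits the pocket. On the mat it spins with a twisted lid; in the pocket it turns only about 4 degrees either way.
- lid: Bare metal screw lid of the jar, 58 mm across, 19 mm deep, open underneath, 50 g, loose. Origin: centre of its lower edge; z up. Screwed on, its lower edge is 76 mm above the jar's underside, and the jar can be lifted by it. Tight, its x axis stands 71 to 79 degrees clockwise (from above) of the jar's x axis; turning takes 0.3 to 0.4 N m to start, then less (a sprung liner presses on the rim).
- lid_top (a point): Centre of the lid's flat top, 19 mm above the lid's origin. How the lid opens: three inner lugs sit under three short threads on the neck. Turned anticlockwise it rises 2 mm near the end and goes slack after 54 to 62 degrees; from 17 degrees before to 17 degrees past the point where the x axes of lid and jar line up it lifts straight off. A stop ends the turn there; before, it lifts the jar too.
- jar_rim (a point): Centre of the jar's mouth at the rim, 90 mm above its underside. The lid's lower edge starts 14 mm below this.
- holder: Plywood jar block screwed to the bench, 24 mm high: 120 mm square round the pocket, plus a 30 mm strip on its +x side with six upright driver bits that reach 40 mm high. Origin: centre of the underside of the 120 mm square; x points to the bit strip, z up.
- pocket (a point): Centre of the floor of the holder's square pocket, axes as the holder. Pocket 66 x 66 mm, 18 mm deep, 3 mm chamfer round its mouth, sides along x and y; its floor is 6 mm above the holder's underside.
- driver: Bystander, loose: cordless impact driver lying on its side, about 200 x 150 mm, 66 mm high; origin under its middle, z up.
- mug: Bystander, loose: white ceramic mug holding four pencils, 82 mm across, pencils up to 180 mm high; origin under its middle, z up.
- c_clamp: Bystander, loose: aluminium C-clamp lying flat, about 205 x 100 mm, 20 mm high; origin under its middle, z up.
- dispenser: Bystander, loose: black push-button bit dispenser box, 46 x 95 mm, 51 mm high; origin under its middle, z up.
- tape: Bystander, loose: tape measure standing on edge, 68 x 36 mm, 69 mm high; origin under its middle, z up.
- wax_jar: Bystander, loose: round amber jar with a black cap, 66 mm across, 75 mm high; not the jar to open; origin under its middle, z up.
- square: Bystander, loose: small aluminium rafter square lying flat, about 110 x 130 mm, 22 mm high; origin under its middle, z up.
- carton: Bystander, loose: closed cardboard carton, 75 x 115 mm, 50 mm high; origin under its middle, z up.
Mind the look-alikes: they are no part of the job. Of the things like the holder, leave any that is yellow; of the rest the larger one is meant.

How it is judged (in metres and radians):
On the way, in this order (a step that is already met when the one before it is completed fails the run):
1. The jar stands fully home in the holder's pocket with its lid still tight (x of jar in the frame of pocket between -0.005 and 0.005 m and y of jar in the frame of pocket between -0.005 and 0.005 m and z of jar in the frame of pocket between -0.003 and 0.004 m and angle between jar's own z axis and vertical below 0.06 rad and angle between the x axis of lid and the x axis of jar, either way round above 1 rad and z of lid in the frame of jar below 0.079 m), for 0.2 s.
2. With the jar in the pocket, the lid has been turned anticlockwise until its lugs let go, still sitting on the neck (x of jar in the frame of pocket between -0.005 and 0.005 m and y of jar in the frame of pocket between -0.005 and 0.005 m and z of jar in the frame of pocket between -0.003 and 0.004 m and angle between jar's own z axis and vertical below 0.06 rad and angle between the x axis of lid and the x axis of jar, either way round below 0.45 rad and z of lid in the frame of jar below 0.084 m), for 0.02 s.
At the end, for the whole second after the job is handed in: Jar upright and home in the pocket (within 5 mm sideways, 4 mm of its floor); the fingers hold the lid still, clear of the jar, level within 10 degrees, within 12 mm of the mouth's axis, its lower edge 4 to 40 mm above the rim, its x axis within 28 degrees of the jar's x axis (x of jar in the frame of pocket between -0.005 and 0.005 m and y of jar in the frame of pocket between -0.005 and 0.005 m and z of jar in the frame of pocket between -0.003 and 0.004 m and angle between jar's own z axis and vertical below 0.06 rad and angle between the x axis of lid and the x axis of jar, either way round below 0.5 rad and z of lid in the frame of jar between 0.094 and 0.13 m and horizontal distance between lid and jar_rim below 0.012 m and angle between lid's own z axis and vertical below 0.17 rad and contact force between the fingers and lid above 2 N and contact force between lid and jar below 0.3 N and contact force between lid and holder below 0.3 N and linear speed of lid below 0.03 m/s and linear speed of jar below 0.02 m/s); the arm keeps its last pose, push and grip.
It fails at once if The jar is tipped (more than 25 degrees) (angle between jar's own z axis and vertical above 0.44 rad).
It fails at once if The jar is dropped or banged into the holder (faster than 0.4 m/s as it enters) (horizontal distance between jar and pocket below 0.02 m and z of jar in the frame of pocket below 0.02 m and linear speed of jar above 0.4 m/s).
It fails at once if A bystander is shifted by more than 30 mm (distance of any of driver, mug, c_clamp, dispenser, tape, wax_jar, square, carton from where it was at the start of the episode above 0.03 m).
It fails at once if The mug is tipped (angle between mug's own z axis and vertical above 0.35 rad).
It also fails if it takes over 54 s, if anything falls off the work surface, if the arm or the gripper's body presses on something with over 40 N, if the wrist force passes 120 N, or if a joint passes its speed limit or range.

## Working session

There is one attempt and no reset: what is moved stays moved. The work goes in short steps, Python scripts to look and compute and a tool call to move; the robot and the scene stay as the last step left them, time stands still between calls to the robot, and variables do not carry over. Pictures are saved under pics/ and viewed, at most 10 in all, crops included, and the job is handed in when it is done.

Besides the shell and the picture viewer there is one more tool, called after "Emit:" in YAML: its name, and indented under it one key for each argument. servo_tool: Moves the arm, as the interface text tells. Its arguments: {"type":"object","properties":{"plan":{"type":"array","items":{"type":"object","properties":{"claw":{"type":"number"},"dx":{"type":"number"},"dy":{"type":"number"},"dz":{"type":"number"},"turn":{"type":"number"}}}}},"required":["plan"]}

```bash
mkdir -p pics
cat > h.py <<'E'
import numpy as np, cv2
from cell import sense, capture, job, spot_in, silhouettes, pinpoint
def world(p,u,v,z=None):
    K=p["camera_matrix"]; 
    if z is None: z=p["z_map"][int(v),int(u)]
    c=np.stack([(np.asarray(u)-K[0,2])/K[0,0]*z,(np.asarray(v)-K[1,2])/K[1,1]*z,z*np.ones_like(np.asarray(u,float))],-1)
    return (c-p["t"])@p["R"]
def cloud(p,m=None):
    v,u=np.nonzero((p["z_map"]>0)&(True if m is None else m)); return world(p,u,v,p["z_map"][v,u]),u,v
def save(p,n,crop=None,s=1):
    im=p["image"][...,::-1]
    if crop: a,b,c,d=crop; im=im[b:d,a:c]
    cv2.imwrite(f"pics/{n}.png",cv2.resize(im,None,fx=s,fy=s,interpolation=cv2.INTER_CUBIC))
E
python3 - <<'E'
from h import *
s=sense(); print({k:np.round(v,3) for k,v in s.items()})
for n in("top","scene"):
    p=capture(n); save(p,n+"1")
    for t in("jar","lid","holder","wax_jar","mug","driver","tape","carton","dispenser","c_clamp","square"):
        for r in silhouettes(p,t)[:4]:
            w,u,v=cloud(p,r["region"]); 
            if len(w): print(n,t,round(r["confidence"],2),np.round(np.array(r["bbox"])*[640,480,640,480]),np.round(np.median(w,0)),"zmax",np.round(np.percentile(w[:,2],97)),"ext",np.round(np.percentile(w,2,axis=0)[:2]),np.round(np.percentile(w,98,axis=0)[:2]))
E
```

```text
{'time': np.float64(0.0), 'joints': array([ 1.114,  0.053,  1.614,  0.   ,  1.476, -0.119]), 'qvel': array([-0.   , -0.002,  0.001,  0.   , -0.001,  0.003]), 'effort': array([-1.0000e-03, -3.9368e+01, -3.7018e+01, -0.0000e+00,  7.0000e-03,
        0.0000e+00]), 'position': array([206.836, 589.12 , 230.063]), 'ee_rot': array([-0.   ,  0.168,  0.986, -0.001]), 'contact_force': array([-0.067,  0.714,  0.217]), 'moment': array([-0.051,  0.044,  0.005]), 'finger_force': np.float64(0.0), 'gripper_width': np.float64(85.176)}
top jar 0.59 [377. 197. 423. 258.] [ 579. -223.   24.] zmax 32.0 ext [ 508. -282.] [ 652. -160.]
top jar 0.56 [237. 237. 261. 260.] [511. 187.  63.] zmax 72.0 ext [492. 180.] [553. 241.]
top jar 0.32 [155. 284. 201. 330.] [341. 411.   6.] zmax 27.0 ext [305. 364.] [424. 474.]
top lid 0.68 [235. 235. 258. 260.] [524. 212.  96.] zmax 101.0 ext [496. 185.] [551. 238.]
top holder 0.97 [243. 276. 286. 319.] [374. 164.  18.] zmax 26.0 ext [319. 112.] [431. 217.]
top holder 0.78 [380. 199. 420. 255.] [ 580. -222.   24.] zmax 32.0 ext [ 508. -282.] [ 653. -161.]
top holder 0.61
[... 2165 characters left out ...]
454.  28.]
scene carton 0.81 [270. 311. 340. 376.] [764. 176.  52.] zmax 56.0 ext [715. 108.] [797. 223.]
scene carton 0.72 [391. 263. 421. 290.] [529. 216.  96.] zmax 100.0 ext [432. 173.] [552. 240.]
scene dispenser 0.78 [198. 233. 232. 278.] [ 762. -150.   44.] zmax 56.0 ext [ 731. -208.] [ 785. -117.]
scene dispenser 0.34 [443. 366. 529. 455.] [605. 484.  20.] zmax 25.0 ext [529. 436.] [704. 530.]
scene dispenser 0.33 [227. 194. 299. 243.] [ 584. -219.   25.] zmax 35.0 ext [ 510. -284.] [ 659. -157.]
scene c_clamp 0.95 [440. 367. 527. 455.] [605. 482.  19.] zmax 25.0 ext [528. 435.] [704. 529.]
scene square 0.87 [494. 288. 580. 328.] [331. 415.   7.] zmax 26.0 ext [300. 364.] [423. 480.]
```

View pics/top1.png

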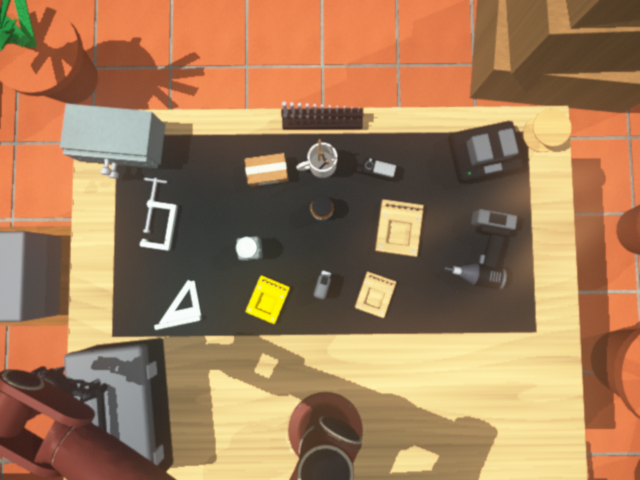

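View pics/scene1.png

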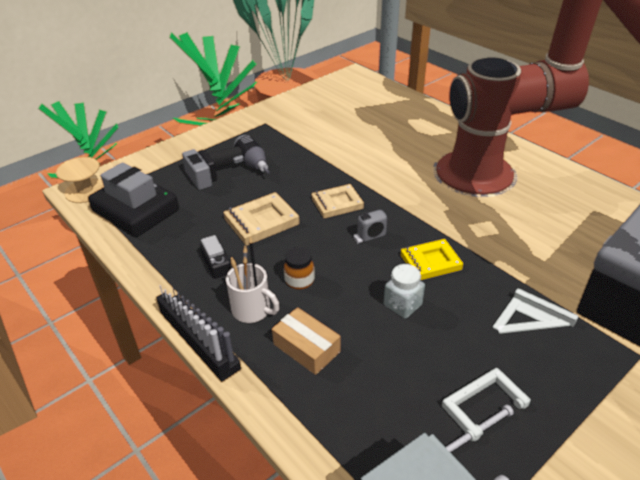

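Jar candidates: clear square jar at top (249,248), which I choose, and the amber wax jar at (321,209), which I leave. Holder candidates: large plywood at (400,228), which I choose, small plywood at (376,295), and yellow at (268,299). Next I move over the jar to look closer.

Emit:
servo_tool:
  plan:
    - {"claw": 1,"dx": 30,"dy": -35,"dz": 10}
    - {"claw": 1,"dx": 30,"dy": -35,"dz": 10}
    - {"claw": 1,"dx": 30,"dy": -35,"dz": 10}
    - {"claw": 1,"dx": 30,"dy": -35,"dz": 10}
    - {"claw": 1,"dx": 30,"dy": -35}
    - {"claw": 1,"dx": 30,"dy": -35}
    - {"claw": 1,"dx": 30,"dy": -35}
    - {"claw": 1,"dx": 30,"dy": -35}
    - {"claw": 1,"dx": 30,"dy": -35}
    - {"claw": 1,"dx": 30,"dy": -35}
    - {"claw": 1,"dx": 10,"dy": -20}
    - {"claw": 1}
    - {"claw": 1}

```text
invalid input
```

```bash
cat >> h.py <<'E'
from scipy.spatial.transform import Rotation as Ro
def wrist():
    s=sense(); p=capture("wrist"); q=s["ee_rot"]
    T=np.eye(4); T[:3,:3]=Ro.from_quat([q[1],q[2],q[3],q[0]]).as_matrix(); T[:3,3]=s["position"]
    C=T@p["hand_eye"]; p["R"]=C[:3,:3].T; p["t"]=-C[:3,:3].T@C[:3,3]; return p,s
E
python3 - <<'E'
from h import *
p,s=wrist(); save(p,"w1"); print(np.round(s["position"]),np.round(s["joints"],2)); cp=-p["R"].T@p["t"]; print("cam",cp)
w,u,v=cloud(p)
t=w[(abs(w[:,2]-95)<6)&(abs(w[:,0]-524)<60)&(abs(w[:,1]-212)<60)]
print(len(t),np.round(t.mean(0),1), cv2.minEnclosingCircle(t[:,:2].astype(np.float32)),np.median(t[:,2]))
for z0,z1 in((20,70),):
    b=w[(w[:,2]>z0)&(w[:,2]<z1)&(np.hypot(w[:,0]-524,w[:,1]-212)<60)]
    if len(b): print(len(b),cv2.minAreaRect(b[:,:2].astype(np.float32)))
for n in("lid_top","jar","pocket"):
    for r in pinpoint(p,n)[:2]: print(n,r["confidence"],np.array(r["location"])*[640,480])
# holder from top
p=capture("top"); r=[x for x in silhouettes(p,"holder") if x["bbox"][0]>.57 and x["bbox"][1]<.45]
w,u,v=cloud(p)
m=(abs(w[:,2]-24)<5)&(abs(w[:,0]-580)<100)&(abs(w[:,1]+222)<90)
print("holder",m.sum(),cv2.minAreaRect(w[m][:,:2].astype(np.float32)))
for r in pinpoint(p,"pocket"): l=np.array(r["location"])*[640,480]; print(r["confidence"],l)
E
```

```text
[207. 590. 231.] [ 1.11  0.05  1.61  0.    1.48 -0.12]
cam [144.50024923 611.63687785 374.59989336]
0 [nan nan nan] ((0.0, 0.0), 0.0) nan
holder 1313 ((580.8884887695312, -223.198486328125), (120.72105407714844, 150.71067810058594), 81.234130859375)
0.92 [262.784 299.52 ]
0.83 [398.976 230.304]
0.75 [370.176 295.92 ]
0.55 [400.512 231.024]
0.32 [243.008 247.2  ]<stdin>:5: RuntimeWarning: Mean of empty slice.
  ret = um.true_divide(
  return _methods._mean(a, axis=axis, dtype=dtype,
  ret = ret.dtype.type(ret / rcount)
```

View pics/w1.png

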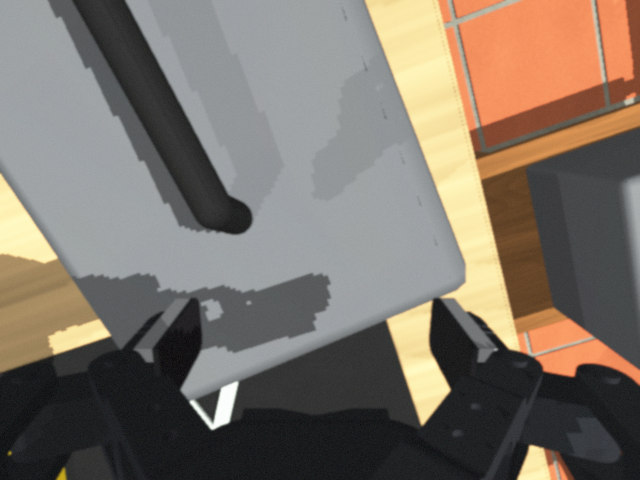

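The view shows the toolbox lid beneath the arm, with the fingers at (170,340) and (460,340). The move was refused as invalid, so I'll fill in every key of each row.

Emit:
servo_tool:
  plan:
    - {"claw": 1,"dx": 0,"dy": 0,"dz": 30,"turn": 0}
    - {"claw": 1,"dx": 30,"dy": -35,"dz": 10,"turn": 0}
    - {"claw": 1,"dx": 30,"dy": -35,"dz": 0,"turn": 0}
    - {"claw": 1,"dx": 30,"dy": -35,"dz": 0,"turn": 0}
    - {"claw": 1,"dx": 30,"dy": -35,"dz": 0,"turn": 0}
    - {"claw": 1,"dx": 30,"dy": -35,"dz": 0,"turn": 0}
    - {"claw": 1,"dx": 30,"dy": -35,"dz": 0,"turn": 0}
    - {"claw": 1,"dx": 30,"dy": -35,"dz": 0,"turn": 0}
    - {"claw": 1,"dx": 30,"dy": -35,"dz": 0,"turn": 0}
    - {"claw": 1,"dx": 30,"dy": -35,"dz": 0,"turn": 0}
    - {"claw": 1,"dx": 30,"dy": -35,"dz": 0,"turn": 0}
    - {"claw": 1,"dx": 10,"dy": -20,"dz": 0,"turn": 0}
    - {"claw": 1,"dx": 0,"dy": 0,"dz": 0,"turn": 0}
    - {"claw": 1,"dx": 0,"dy": 0,"dz": 0,"turn": 0}

```text
time: 2.95
position: [517.1, 219.6, 271.3]
ee_rot: [-0.0, 0.169, 0.986, 0.0]
contact_force: [-0.1, -0.2, 0.5]
gripper_width: 85.7
finger_force: 0.0
```

```bash
cat > j.py <<'E'
from h import *
import sys
p,s=wrist(); save(p,sys.argv[1]); print(np.round(s["position"],1),np.round(s["joints"],2)); print("cam",np.round(-p["R"].T@p["t"]))
q=s["ee_rot"]; a,b=q[1:3]; print("closing line deg",np.degrees(np.arctan2(b*b-a*a,2*a*b)))
w,u,v=cloud(p)
t=w[(abs(w[:,2]-95)<5)&(np.hypot(w[:,0]-524,w[:,1]-212)<50)]
if len(t): print(len(t),np.round(t.mean(0),1), cv2.minEnclosingCircle(t[:,:2].astype(np.float32)),np.median(t[:,2]))
b=w[(w[:,2]>15)&(w[:,2]<70)&(np.hypot(w[:,0]-524,w[:,1]-212)<55)]
if len(b): print(len(b),cv2.minAreaRect(b[:,:2].astype(np.float32)))
for n in("lid_top","jar","jar_rim"):
    for r in pinpoint(p,n)[:2]: print(n,r["confidence"],np.round(np.array(r["location"])*[640,480]))
E
python3 j.py w2
```

```text
[517.1 219.6 271.3] [ 0.27 -0.12  1.71  0.    1.55 -0.96]
cam [455. 242. 415.]
closing line deg 70.58866941906454
3469 [522.  213.7  98.1] ((523.3284301757812, 213.3349151611328), 29.342735290527344) 98.27203775913446
1065 ((523.0360107421875, 213.32705688476562), (62.822853088378906, 61.94795608520508), 4.867240905761719)
lid_top 0.76 [310. 226.]
lid_top 0.33 [ 99. 459.]
```

View pics/w2.png

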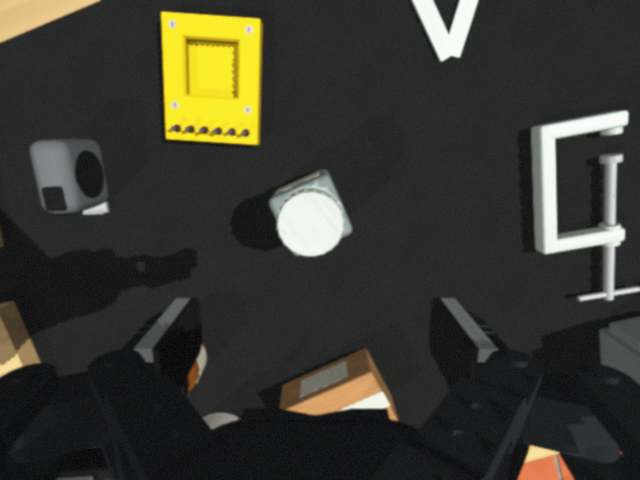

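The jar with its white lid shows at (310,215), sitting alone. It is at (523.2, 213.3) with sides at about +4.9°, and the measured sizes of 62.8 x 62 mm and 58.7 mm across fit the description. Next I look at the holder with the same tool yaw.

Emit:
servo_tool:
  plan:
    - {"claw": 1,"dx": 4,"dy": -30,"dz": 0,"turn": 0}
    - {"claw": 1,"dx": 4,"dy": -40,"dz": 0,"turn": 0}
    - {"claw": 1,"dx": 4,"dy": -40,"dz": 0,"turn": 0}
    - {"claw": 1,"dx": 4,"dy": -40,"dz": 0,"turn": 0}
    - {"claw": 1,"dx": 4,"dy": -40,"dz": 0,"turn": 0}
    - {"claw": 1,"dx": 4,"dy": -40,"dz": 0,"turn": 0}
    - {"claw": 1,"dx": 4,"dy": -40,"dz": 0,"turn": 0}
    - {"claw": 1,"dx": 4,"dy": -40,"dz": 0,"turn": 0}
    - {"claw": 1,"dx": 4,"dy": -40,"dz": 0,"turn": 0}
    - {"claw": 1,"dx": 4,"dy": -40,"dz": 0,"turn": 0}
    - {"claw": 1,"dx": 3,"dy": -40,"dz": 0,"turn": 0}
    - {"claw": 1,"dx": 0,"dy": -4,"dz": 0,"turn": 0}
    - {"claw": 1,"dx": 0,"dy": 0,"dz": 0,"turn": 0}
    - {"claw": 1,"dx": 0,"dy": 0,"dz": 0,"turn": 0}

```text
time: 4.55
position: [560.3, -212.9, 271.3]
ee_rot: [-0.0, 0.167, 0.986, 0.0]
contact_force: [-0.1, 0.7, -0.6]
gripper_width: 85.4
finger_force: 0.0
```

Run:
```python
from h import *
p,s=wrist(); save(p,"w3"); print(np.round(s["position"],1),np.round(s["joints"],2))
w,u,v=cloud(p); near=(abs(w[:,0]-580)<100)&(abs(w[:,1]+222)<90)
mz=w[near&(w[:,2]<12)&(np.hypot(w[:,0]-566,w[:,1]+221)>90)]; print("mat z",np.median(mz[:,2]))
g=w[near&(abs(w[:,2]-26)<5)]; print("top z",np.median(g[:,2]))
r=cv2.minAreaRect(g[:,:2].astype(np.float32)); print("outer",r)
f=w[near&(w[:,2]<15)&(np.hypot(w[:,0]-566,w[:,1]+221)<48)]; print("floor z",np.median(f[:,2]),cv2.minAreaRect(f[:,:2].astype(np.float32)))
for h in pinpoint(p,"pocket")[:2]:
    l=np.array(h["location"])*[640,480]; print(h["confidence"],l,world(p,*l))
```

```text
[ 560.3 -212.9  271.3] [-0.49 -0.03  1.63  0.    1.54 -1.72]
mat z 3.5620253283675063
top z 27.55624696114972
outer ((580.0018310546875, -222.4666748046875), (120.2979965209961, 150.37802124023438), 81.27538299560547)
floor z 9.613750191849919 ((565.9519653320312, -220.3751220703125), (66.25345611572266, 65.05949401855469), 81.30680847167969)
0.63 [312.576 205.68 ] [ 567.17245584 -217.97640375    9.88382015]
0.56 [543.104 309.408] [743.12199888 -24.72935165  49.40701662]
```

View pics/w3.png

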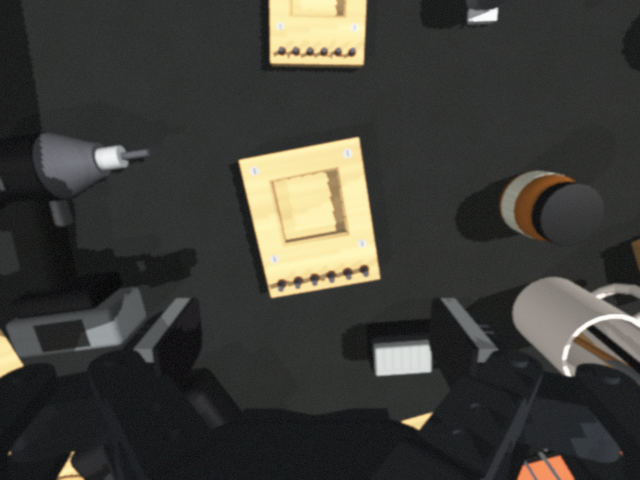

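The holder shows at (315,215), with its bits on the bottom edge, which is +x. The 66 mm pocket is at (310,205), and the smaller look-alike is at (318,30). Pocket centre is (565.6, -220.3) with yaw -8.7°, so the jar must travel (+42.4, -433.6) mm and turn -13.6°. Next I go back and grasp the lid.

Emit:
servo_tool:
  plan:
    - {"claw": 1,"dx": -4,"dy": 30,"dz": 0,"turn": 0}
    - {"claw": 1,"dx": -4,"dy": 40,"dz": 0,"turn": 0}
    - {"claw": 1,"dx": -4,"dy": 40,"dz": 0,"turn": 0}
    - {"claw": 1,"dx": -4,"dy": 40,"dz": 0,"turn": 0}
    - {"claw": 1,"dx": -4,"dy": 40,"dz": 0,"turn": 0}
    - {"claw": 1,"dx": -4,"dy": 40,"dz": 0,"turn": 0}
    - {"claw": 1,"dx": -4,"dy": 40,"dz": 0,"turn": 0}
    - {"claw": 1,"dx": -4,"dy": 40,"dz": 0,"turn": 0}
    - {"claw": 1,"dx": -4,"dy": 40,"dz": 0,"turn": 0}
    - {"claw": 1,"dx": -1,"dy": 40,"dz": 0,"turn": 0}
    - {"claw": 1,"dx": 0,"dy": 37.5,"dz": 0,"turn": 0}
    - {"claw": 1,"dx": 0,"dy": 0,"dz": -40,"turn": 0}
    - {"claw": 1,"dx": 0,"dy": 0,"dz": -40,"turn": 0}
    - {"claw": 1,"dx": 0,"dy": 0,"dz": -30,"turn": 0}
    - {"claw": 1,"dx": 0,"dy": 0,"dz": -20,"turn": 0}
    - {"claw": 1,"dx": 0,"dy": 0,"dz": -15,"turn": 0}
    - {"claw": 1,"dx": 0,"dy": 0,"dz": -5,"turn": 0}
    - {"claw": 1,"dx": 0,"dy": 0,"dz": 0,"turn": 0}
    - {"claw": 1,"dx": 0,"dy": 0,"dz": 0,"turn": 0}

```text
time: 6.55
position: [524.0, 213.6, 122.9]
ee_rot: [0.001, 0.168, 0.986, 0.001]
contact_force: [0.1, -0.7, 1.1]
gripper_width: 85.3
finger_force: 0.0
```

```bash
python3 j.py w4
```

```text
[524.  213.6 122.9] [ 0.26  0.    1.85  0.    1.29 -0.98]
cam [461. 235. 266.]
closing line deg 70.66141740657226
11028 [521.3 213.8  98.2] ((523.3723754882812, 213.12709045410156), 29.37795066833496) 98.3024589911879
3042 ((522.1870727539062, 212.79318237304688), (60.960838317871094, 62.28424835205078), 4.832573413848877)
lid_top 0.81 [313. 281.]
```

View pics/w4.png

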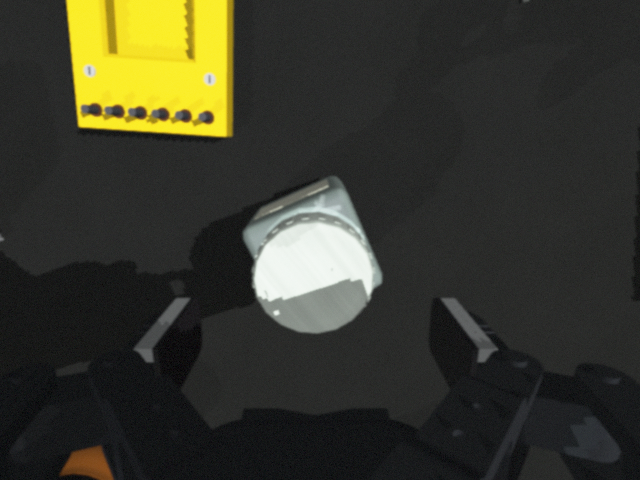

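The lid is at (313,278), midway between the fingers and centred within 1 mm. Next I descend and grip.

Emit:
servo_tool:
  plan:
    - {"claw": 1,"dx": -0.5,"dy": 0,"dz": -20,"turn": 0}
    - {"claw": 1,"dx": 0,"dy": 0,"dz": -20,"turn": 0}
    - {"claw": 1,"dx": 0,"dy": 0,"dz": -14,"turn": 0}
    - {"claw": 1,"dx": 0,"dy": 0,"dz": 0,"turn": 0}
    - {"claw": 1,"dx": 0,"dy": 0,"dz": 0,"turn": 0}
    - {"claw": -1,"dx": 0,"dy": 0,"dz": 0,"turn": 0}
    - {"claw": -1,"dx": 0,"dy": 0,"dz": 0,"turn": 0}
    - {"claw": -1,"dx": 0,"dy": 0,"dz": 0,"turn": 0}
    - {"claw": -1,"dx": 0,"dy": 0,"dz": 0,"turn": 0}
    - {"claw": -1,"dx": 0,"dy": 0,"dz": 0,"turn": 0}
    - {"claw": -1,"dx": 0,"dy": 0,"dz": 0,"turn": 0}
    - {"claw": -1,"dx": 0,"dy": 0,"dz": 0,"turn": 0}
    - {"claw": -1,"dx": 0,"dy": 0,"dz": 0,"turn": 0}

```text
time: 8.05
position: [523.4, 213.0, 68.9]
ee_rot: [0.001, 0.168, 0.986, -0.0]
contact_force: [-3.3, -2.4, 6.4]
gripper_width: 56.2
finger_force: 63.0
```

```bash
python3 j.py w5
```

```text
[523.4 213.   68.9] [ 0.26  0.07  1.88 -0.    1.19 -0.98]
cam [461. 235. 212.]
closing line deg 70.64931610034505
22430 [520.4 214.2  97.9] ((517.9541015625, 215.00503540039062), 41.9163932800293) 98.19865839865341
5498 ((501.3468933105469, 217.19467163085938), (70.27326965332031, 33.58447265625), 70.05531311035156)
lid_top 0.95 [313. 342.]
jar 0.68 [316. 254.]
```

Emit:
servo_tool:
  plan:
    - {"claw": -1,"dx": 0,"dy": 0,"dz": 5,"turn": 0}
    - {"claw": -1,"dx": 0,"dy": 0,"dz": 15,"turn": 0}
    - {"claw": -1,"dx": 0,"dy": 0,"dz": 25,"turn": 0}
    - {"claw": -1,"dx": 0,"dy": 0,"dz": 30,"turn": 0}
    - {"claw": -1,"dx": 0,"dy": 0,"dz": 25,"turn": 0}
    - {"claw": -1,"dx": 0,"dy": 0,"dz": 10,"turn": 0}
    - {"claw": -1,"dx": 0,"dy": 0,"dz": 0,"turn": 0}
    - {"claw": -1,"dx": 0,"dy": 0,"dz": 0,"turn": 0}
    - {"claw": -1,"dx": 0,"dy": 0,"dz": 0,"turn": 0}

```text
time: 9.15
position: [521.3, 212.8, 175.0]
ee_rot: [-0.002, 0.168, 0.986, -0.001]
contact_force: [0.2, 0.3, -5.7]
gripper_width: 56.0
finger_force: 65.0
```

Run:
```python
from h import *
p,s=wrist(); save(p,"w6"); print(s["position"],s["contact_force"],s["moment"])
w,u,v=cloud(p); c=s["position"]
g=w[(abs(w[:,0]-c[0])<60)&(abs(w[:,1]-c[1])<60)&(w[:,2]>c[2]-75)&(w[:,2]<c[2]-5)]-c
print(len(g),np.percentile(g,[1,50,99],axis=0).round(1)); print(cv2.minAreaRect(g[:,:2].astype(np.float32)))
for a in range(-70,0,10):
    q=g[(g[:,2]>a)&(g[:,2]<a+10)]
    if len(q)>20: l=cv2.minAreaRect(q[:,:2].astype(np.float32)); print(a,len(q),q.mean(0).round(1),np.round(l[0],1),np.round(l[1],1),round(l[2],1))
```

```text
[521.30952107 212.83724994 174.95914208] [ 0.18600173  0.26207716 -5.68009342] [-0.04172332 -0.01984778  0.02362024]
2586 [[-33.3 -29.3 -58.5]
 [-31.3   1.4 -22.9]
 [-11.4  30.   -5.1]]
((-22.908832550048828, 5.420875549316406), (70.99736785888672, 33.23049545288086), 66.6847915649414)
-60 290 [-31.2   0.5 -54.5] [-30.2  -1.6] [ 5.3 60.1] 1.4
-50 260 [-31.4   1.5 -44. ] [-30.3  -1.2] [ 5.9 59.9] 0.6
-40 400 [-31.5   0.7 -34.9] [-30.3  -1.3] [ 5.6 59.8] 1.1
-30 475 [-31.4   0.6 -25. ] [-30.1  -1.5] [ 6.1 60.5] 1.0
-20 703 [-31.1  -0.  -15.2] [-30.   -1.4] [ 5.8 60.2] 1.0
-10 456 [-28.7   3.5  -7. ] [-22.7   5.5] [70.7 33. ] 66.7
```

View pics/w6.png

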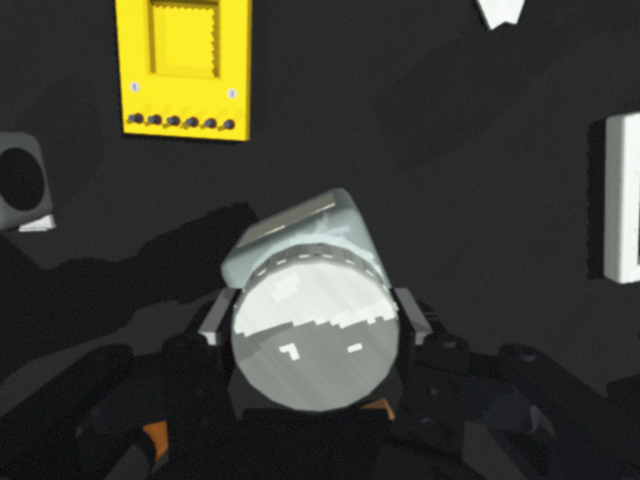

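```bash
cat > held.py <<'E'
from h import *
def held():
    p,s=wrist(); w,u,v=cloud(p); c=s["position"]
    print(np.round(c,1),np.round(s["joints"],2),np.round(s["contact_force"],1))
    q=s["ee_rot"]; a,b=q[1:3]; print("closing line",np.degrees(np.arctan2(b*b-a*a,2*a*b)))
    g=w[(abs(w[:,0]-c[0])<50)&(abs(w[:,1]-c[1])<50)&(w[:,2]>c[2]-60)&(w[:,2]<c[2]-12)]-c
    g=g[g[:,0]<-20]
    vx,vy,x0,y0=cv2.fitLine(g[:,:2].astype(np.float32),cv2.DIST_HUBER,0,.5,.01)[:,0] 
    yaw=np.degrees(np.arctan2(-vx/vy,1)); n=np.array([np.cos(np.radians(yaw)),np.sin(np.radians(yaw))]); t=np.array([-n[1],n[0]])
    d=g[:,:2]; print("n",len(g),"yaw",yaw,"face dist",np.median(d@n),"resid",np.std(d@n),"edges",np.percentile(d@t,[.5,99.5]))
    # tilt
    A=np.c_[g,np.ones(len(g))]; k=np.linalg.lstsq(A[:,1:],A[:,0],rcond=None)[0]; print("plane x=ay+bz+c",k)
    return p
if __name__=="__main__": held()
E
python3 held.py
```

```text
[521.4 212.8 175. ] [ 0.26 -0.05  1.81  0.    1.38 -0.98] [-0.3  0.  -4.8]
closing line 70.64668331303966
n 2007 yaw 4.5045967 face dist -31.40367934702081 resid 0.8274476360461382 edges [-28.12122279  30.56284723]
plane x=ay+bz+c [-6.55418065e-02  2.30821200e-03 -3.12038057e+01]
```

Emit:
servo_tool:
  plan:
    - {"claw": -1,"dx": 2,"dy": -15,"dz": 0,"turn": 0}
    - {"claw": -1,"dx": 4,"dy": -30,"dz": 0,"turn": 0}
    - {"claw": -1,"dx": 4,"dy": -35,"dz": 0,"turn": -1}
    - {"claw": -1,"dx": 4,"dy": -35,"dz": 0,"turn": -2}
    - {"claw": -1,"dx": 4,"dy": -35,"dz": 0,"turn": -2}
    - {"claw": -1,"dx": 4,"dy": -35,"dz": 0,"turn": -2}
    - {"claw": -1,"dx": 4,"dy": -35,"dz": 0,"turn": -2}
    - {"claw": -1,"dx": 4,"dy": -35,"dz": 0,"turn": -2}
    - {"claw": -1,"dx": 4,"dy": -35,"dz": 0,"turn": -1.3}
    - {"claw": -1,"dx": 4,"dy": -35,"dz": 0,"turn": -1}
    - {"claw": -1,"dx": 2,"dy": -35,"dz": 0,"turn": 0}
    - {"claw": -1,"dx": 2,"dy": -30,"dz": 0,"turn": 0}
    - {"claw": -1,"dx": 2,"dy": -25,"dz": 0,"turn": 0}
    - {"claw": -1,"dx": 0,"dy": -13,"dz": 0,"turn": 0}
    - {"claw": -1,"dx": 0,"dy": -5,"dz": 0,"turn": 0}
    - {"claw": -1,"dx": 0,"dy": 0,"dz": 0,"turn": 0}
    - {"claw": -1,"dx": 0,"dy": 0,"dz": 0,"turn": 0}
    - {"claw": -1,"dx": 0,"dy": 0,"dz": 0,"turn": 0}

```text
time: 11.05
position: [566.6, -218.7, 177.2]
ee_rot: [-0.0, 0.28, 0.96, 0.0]
contact_force: [0.2, -0.3, -4.5]
gripper_width: 56.0
finger_force: 65.2
```

```bash
python3 held.py
```

```text
[ 566.6 -218.7  177.2] [-0.49  0.05  1.71  0.    1.38 -1.49] [ 0.2 -0.3 -4.5]
closing line 57.424480700667054
n 2018 yaw -8.976622 face dist -31.218780180961865 resid 0.801659409577496 edges [-28.06168172  30.57825699]
plane x=ay+bz+c [ 1.66090243e-01 -1.27731060e-03 -3.15170994e+01]
```

Emit:
servo_tool:
  plan:
    - {"claw": -1,"dx": -1,"dy": -1.6,"dz": -10,"turn": 0}
    - {"claw": -1,"dx": 0,"dy": 0,"dz": -20,"turn": 0}
    - {"claw": -1,"dx": 0,"dy": 0,"dz": -20,"turn": 0}
    - {"claw": -1,"dx": 0,"dy": 0,"dz": -15,"turn": 0}
    - {"claw": -1,"dx": 0,"dy": 0,"dz": -8,"turn": 0}
    - {"claw": -1,"dx": 0,"dy": 0,"dz": 0,"turn": 0}
    - {"claw": -1,"dx": 0,"dy": 0,"dz": 0,"turn": 0}
    - {"claw": -1,"dx": 0,"dy": 0,"dz": 0,"turn": 0}

```text
time: 11.9
position: [566.5, -221.9, 105.7]
ee_rot: [0.001, 0.281, 0.96, -0.0]
contact_force: [-0.0, 0.4, -4.0]
gripper_width: 56.1
finger_force: 65.2
```

Run:
```python
from held import *
p=held(); save(p,"w7",(180,100,500,340),2)
```

```text
[ 566.5 -221.9  105.7] [-0.5   0.12  1.76 -0.    1.26 -1.5 ] [-0.   0.4 -4. ]
closing line 57.3473529843557
n 2014 yaw -8.891702 face dist -31.15470005542131 resid 0.8083957629784515 edges [-28.1019113   30.60999486]
plane x=ay+bz+c [ 1.67164232e-01 -3.94787092e-03 -3.15220434e+01]
```

View pics/w7.png

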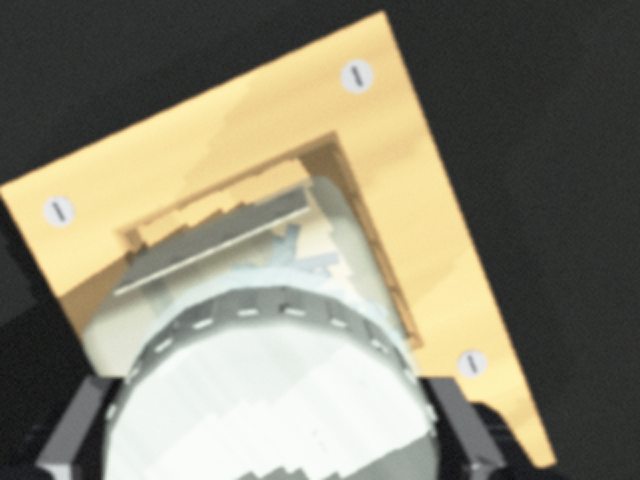

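The jar is above the pocket at (260,230) in the crop, with edges parallel and a small offset. Next I correct it and lower into the chamfer.

Emit:
servo_tool:
  plan:
    - {"claw": -1,"dx": -1,"dy": 1,"dz": -6,"turn": 0}
    - {"claw": -1,"dx": 0,"dy": 0,"dz": -4,"turn": 0}
    - {"claw": -1,"dx": 0,"dy": 0,"dz": -3,"turn": 0}
    - {"claw": -1,"dx": 0,"dy": 0,"dz": -2,"turn": 0}
    - {"claw": -1,"dx": 0,"dy": 0,"dz": 0,"turn": 0}
    - {"claw": -1,"dx": 0,"dy": 0,"dz": 0,"turn": 0}

```text
time: 12.55
position: [564.6, -220.5, 89.3]
ee_rot: [-0.0, 0.281, 0.96, -0.0]
contact_force: [-0.0, -0.1, -4.5]
gripper_width: 55.9
finger_force: 65.2
```

Emit:
servo_tool:
  plan:
    - {"claw": -1,"dx": 0.5,"dy": 0,"dz": -3,"turn": 0}
    - {"claw": -1,"dx": 0,"dy": 0,"dz": -3,"turn": 0}
    - {"claw": -1,"dx": 0,"dy": 0,"dz": -2,"turn": 0}
    - {"claw": -1,"dx": 0,"dy": 0,"dz": 0,"turn": 0}
    - {"claw": -1,"dx": 0,"dy": 0,"dz": 0,"turn": 0}

```text
time: 13.05
position: [565.0, -220.4, 81.1]
ee_rot: [-0.0, 0.281, 0.96, 0.0]
contact_force: [-0.3, -0.2, -4.2]
gripper_width: 55.9
finger_force: 65.2
```

No contact, and it is going in freely. Floor contact is expected near TCP z = 75.

Emit:
servo_tool:
  plan:
    - {"claw": -1,"dx": 0,"dy": 0,"dz": -2,"turn": 0}
    - {"claw": -1,"dx": 0,"dy": 0,"dz": -1.5,"turn": 0}
    - {"claw": -1,"dx": 0,"dy": 0,"dz": -1,"turn": 0}
    - {"claw": -1,"dx": 0,"dy": 0,"dz": -1,"turn": 0}
    - {"claw": -1,"dx": 0,"dy": 0,"dz": 0,"turn": 0}
    - {"claw": -1,"dx": 0,"dy": 0,"dz": 0,"turn": 0}

```text
time: 13.65
position: [565.1, -220.4, 75.8]
ee_rot: [0.0, 0.281, 0.96, -0.0]
contact_force: [0.1, 0.1, -4.7]
gripper_width: 56.2
finger_force: 65.2
```

Emit:
servo_tool:
  plan:
    - {"claw": -1,"dx": 0,"dy": 0,"dz": -1,"turn": 0}
    - {"claw": -1,"dx": 0,"dy": 0,"dz": -0.5,"turn": 0}
    - {"claw": -1,"dx": 0,"dy": 0,"dz": -0.5,"turn": 0}
    - {"claw": -1,"dx": 0,"dy": 0,"dz": 0,"turn": 0}
    - {"claw": -1,"dx": 0,"dy": 0,"dz": 0,"turn": 0}
    - {"claw": -1,"dx": 0,"dy": 0,"dz": 0,"turn": 0}

```text
time: 14.25
position: [565.6, -220.8, 75.1]
ee_rot: [0.001, 0.281, 0.96, -0.0]
contact_force: [-4.0, 1.1, 5.3]
gripper_width: 56.5
finger_force: 66.1
```

The jar is home: floor contact at TCP z = 75.1, against an expected 75. Next I begin the twist.

Emit:
servo_tool:
  plan:
    - {"claw": -1,"dx": 0,"dy": 0,"dz": 0,"turn": 0}
    - {"claw": -1,"dx": 0,"dy": 0,"dz": 0,"turn": 3}
    - {"claw": -1,"dx": 0,"dy": 0,"dz": 0,"turn": 3}
    - {"claw": -1,"dx": 0,"dy": 0,"dz": 0,"turn": 3}
    - {"claw": -1,"dx": 0,"dy": 0,"dz": 0,"turn": 3}
    - {"claw": -1,"dx": 0,"dy": 0,"dz": 0,"turn": 3}
    - {"claw": -1,"dx": 0,"dy": 0,"dz": 0,"turn": 3}
    - {"claw": -1,"dx": 0,"dy": 0,"dz": 0,"turn": 2}
    - {"claw": -1,"dx": 0,"dy": 0,"dz": 0,"turn": 0}
    - {"claw": -1,"dx": 0,"dy": 0,"dz": 0,"turn": 0}

```text
time: 15.25
position: [566.4, -220.9, 75.0]
ee_rot: [0.002, 0.111, 0.994, -0.0]
contact_force: [1.6, 0.2, 4.9]
gripper_width: 55.5
finger_force: 66.0
```

```bash
cat > t.py <<'E'
from held import *
s=sense();print("m",np.round(s["moment"],2)); held()
E
python3 t.py
```

```text
m [ 0.12 -0.16 -0.  ]
[ 566.4 -220.9   75. ] [-0.49  0.15  1.78  0.    1.21 -1.84] [1.6 0.2 4.9]
closing line 77.30707478808405
n 10390 yaw -0.9022995 face dist -37.076130470306495 resid 7.405872529960201 edges [-49.96366028  48.98443364]
plane x=ay+bz+c [ 1.30555379e-02  2.29088187e-01 -2.72480112e+01]
```

Emit:
servo_tool:
  plan:
    - {"claw": -1,"dx": 0,"dy": 0,"dz": 0,"turn": 4}
    - {"claw": -1,"dx": 0,"dy": 0,"dz": 0,"turn": 4}
    - {"claw": -1,"dx": 0,"dy": 0,"dz": 0,"turn": 4}
    - {"claw": -1,"dx": 0,"dy": 0,"dz": 0,"turn": 4}
    - {"claw": -1,"dx": 0,"dy": 0,"dz": 0,"turn": 4}
    - {"claw": -1,"dx": 0,"dy": 0,"dz": 0,"turn": 4}

```text
time: 15.9
position: [566.4, -221.0, 75.6]
ee_rot: [0.001, -0.1, 0.995, -0.001]
contact_force: [-0.4, 1.6, 7.4]
gripper_width: 56.3
finger_force: 66.5
```

Run:
```python
from h import *
s=sense();print(np.round(s["moment"],3),np.round(s["contact_force"],1),np.round(s["joints"],2)); p,s=wrist(); save(p,"w8")
q=s["ee_rot"]; a,b=q[1:3]; print("closing line",np.degrees(np.arctan2(b*b-a*a,2*a*b)))
```

```text
[ 0.218  0.073 -0.075] [-0.4  1.6  7.4] [-0.49  0.15  1.78  0.    1.21 -2.27]
closing line 101.47252533956758
```

View pics/w8.png

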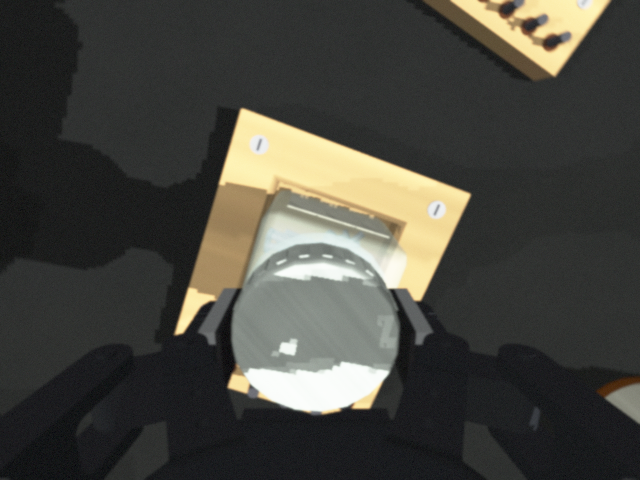

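Run:
```python
import cv2,numpy as np
for n in("w6","w8"):
    g=cv2.cvtColor(cv2.imread(f"pics/{n}.png"),6).astype(np.float32)
    hp=g-cv2.GaussianBlur(g,(0,0),3); hp=cv2.GaussianBlur(hp,(0,0),.8)
    m=np.zeros_like(g); cv2.circle(m,(316,335),72,1,-1); e=cv2.dilate((abs(cv2.Laplacian(cv2.GaussianBlur(g,(0,0),2),5))>6).astype(np.uint8),np.ones((9,9))); m*=1-e
    print(n,m.sum())
    gx,gy=cv2.Sobel(hp,5,1,0),cv2.Sobel(hp,5,0,1); a,b,c=[(x*m).sum() for x in(gx*gx,gy*gy,gx*gy)]
    print("line dir deg",np.degrees(.5*np.arctan2(2*c,a-b))+90,"coh",np.hypot(a-b,2*c)/(a+b))
    im=cv2.resize((np.clip(hp*12+128,0,255)*(.3+.7*m)).astype(np.uint8)[245:420,220:410],None,fx=2,fy=2); cv2.imwrite(f"/tmp/{n}.png",im)
cv2.imwrite("pics/lines.png",np.hstack([cv2.imread("/tmp/w6.png"),cv2.imread("/tmp/w8.png")]))
```

```text
w6 14331.0
line dir deg 165.56052 coh 0.8057363
w8 14482.0
line dir deg 7.492569 coh 0.78473026
```

View pics/lines.png

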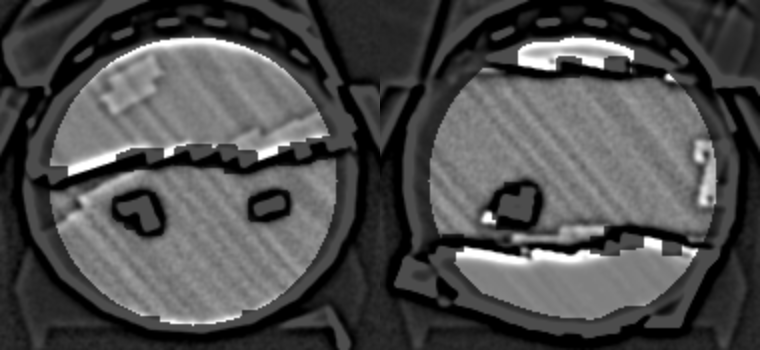

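The brushed lines lie about the same way (near 50°) in the gripper view before and after the turn, so the lid turns with the fingers and does not slip. About 44° is done. Next I continue, easing up slightly for the 2 mm rise.

Emit:
servo_tool:
  plan:
    - {"claw": -1,"dx": 0,"dy": 0,"dz": 0.3,"turn": 3}
    - {"claw": -1,"dx": 0,"dy": 0,"dz": 0.3,"turn": 3}
    - {"claw": -1,"dx": 0,"dy": 0,"dz": 0.4,"turn": 3}
    - {"claw": -1,"dx": 0,"dy": 0,"dz": 0.5,"turn": 3}
    - {"claw": -1,"dx": 0,"dy": 0,"dz": 0.3,"turn": 3}

```text
time: 16.45
position: [566.2, -221.0, 76.8]
ee_rot: [0.001, -0.229, 0.974, -0.001]
contact_force: [0.4, 0.2, 4.7]
gripper_width: 55.8
finger_force: 66.2
```

```bash
cat > m.py <<'E'
from h import *
s=sense();print("moment",np.round(s["moment"],3),"q6",s["joints"][5].round(3)); p,s=wrist(); save(p,"last"); c=s["position"]
q=s["ee_rot"]; a,b=q[1:3]; print("closing line",np.degrees(np.arctan2(b*b-a*a,2*a*b)))
w,u,v=cloud(p); d=w[:,:2]-[565.6,-220.3]
x=np.array([np.cos(-.152),np.sin(-.152)]); y=np.array([-x[1],x[0]]); X,Y=d@x,d@y
k=(abs(X)<36)&(abs(Y)<36)&(w[:,2]>32)&(w[:,2]<68)
for nm,A,B in(("-x",X,Y),("+x",-X,Y),("-y",Y,X),("+y",-Y,X)):
    f=k&(A<-24)&(abs(B)<24)
    if f.sum()>150:
        l=cv2.fitLine(np.c_[B[f],A[f]].astype(np.float32),cv2.DIST_HUBER,0,.5,.01)[:,0]; print(nm,f.sum(),"slope deg",np.degrees(np.arctan(l[1]/l[0])),"dist",np.median(A[f]))
E
python3 m.py
```

```text
moment [ 0.036 -0.091 -0.09 ] q6 -2.527
closing line 116.42860601670745
-x 1274 slope deg -2.184231 dist -30.937548766334764
-y 260 slope deg 2.232457 dist -31.600326510077508
```

The lid has turned about 57° relative to the jar, whose own turn is 2.2° CCW. About 13° remains.

Emit:
servo_tool:
  plan:
    - {"claw": -1,"dx": 0,"dy": 0,"dz": 0.2,"turn": 3}
    - {"claw": -1,"dx": 0,"dy": 0,"dz": 0,"turn": 3}
    - {"claw": -1,"dx": 0,"dy": 0,"dz": 0,"turn": 3}
    - {"claw": -1,"dx": 0,"dy": 0,"dz": 0,"turn": 3}
    - {"claw": -1,"dx": 0,"dy": 0,"dz": 0,"turn": 1.5}
    - {"claw": -1,"dx": 0,"dy": 0,"dz": 0,"turn": 0}
    - {"claw": -1,"dx": 0,"dy": 0,"dz": 0,"turn": 0}
    - {"claw": -1,"dx": 0,"dy": 0,"dz": 0,"turn": 0}

```text
time: 17.3
position: [566.0, -220.8, 76.9]
ee_rot: [0.001, -0.34, 0.94, -0.001]
contact_force: [0.8, 0.6, 6.0]
gripper_width: 56.1
finger_force: 66.2
```

```bash
python3 m.py
```

```text
moment [ 0.149 -0.01   0.045] q6 -2.76
closing line 129.81129786326053
-x 782 slope deg -2.2005646 dist -30.958872191272967
-y 830 slope deg 2.2213087 dist -31.566533794475372
```

The total is 72°, with the moment near zero and the jar steady. Next I lift straight up slowly, watching the load.

Emit:
servo_tool:
  plan:
    - {"claw": -1,"dx": 0,"dy": 0,"dz": 1,"turn": 0}
    - {"claw": -1,"dx": 0,"dy": 0,"dz": 1,"turn": 0}
    - {"claw": -1,"dx": 0,"dy": 0,"dz": 1,"turn": 0}
    - {"claw": -1,"dx": 0,"dy": 0,"dz": 0,"turn": 0}
    - {"claw": -1,"dx": 0,"dy": 0,"dz": 0,"turn": 0}

```text
time: 17.85
position: [564.7, -220.2, 78.2]
ee_rot: [-0.0, -0.341, 0.94, 0.0]
contact_force: [0.6, -0.2, -2.0]
gripper_width: 55.9
finger_force: 65.6
```

```bash
python3 m.py
```

```text
moment [-0.026 -0.126  0.049] q6 -2.761
closing line 129.84070365817618
-x 778 slope deg -2.2924063 dist -31.082538364104824
-y 810 slope deg 2.2191138 dist -31.581061456551446
```

Emit:
servo_tool:
  plan:
    - {"claw": -1,"dx": 0,"dy": 0,"dz": 1,"turn": 0}
    - {"claw": -1,"dx": 0,"dy": 0,"dz": 1,"turn": 0}
    - {"claw": -1,"dx": 0,"dy": 0,"dz": 0,"turn": 0}
    - {"claw": -1,"dx": 0,"dy": 0,"dz": 0,"turn": 0}

```text
time: 18.3
position: [565.1, -220.5, 80.9]
ee_rot: [-0.0, -0.341, 0.94, -0.0]
contact_force: [0.3, 0.0, -0.2]
gripper_width: 56.1
finger_force: 65.6
```

```bash
python3 m.py
```

```text
moment [ 0.003 -0.008 -0.029] q6 -2.761
closing line 129.847254926444
-x 756 slope deg -2.1153734 dist -30.950607042375943
-y 778 slope deg 2.2099886 dist -31.55351635689192
```

The lid is free: the load is about zero and the jar stayed put. Next I lift to about 20 mm above the rim.

Emit:
servo_tool:
  plan:
    - {"claw": -1,"dx": 0,"dy": 0,"dz": 3,"turn": 0}
    - {"claw": -1,"dx": 0,"dy": 0,"dz": 5,"turn": 0}
    - {"claw": -1,"dx": 0,"dy": 0,"dz": 5,"turn": 0}
    - {"claw": -1,"dx": 0,"dy": 0,"dz": 5,"turn": 0}
    - {"claw": -1,"dx": 0,"dy": 0,"dz": 5,"turn": 0}
    - {"claw": -1,"dx": 0,"dy": 0,"dz": 4,"turn": 0}
    - {"claw": -1,"dx": 0,"dy": 0,"dz": 1,"turn": 0}
    - {"claw": -1,"dx": 0,"dy": 0,"dz": 0,"turn": 0}
    - {"claw": -1,"dx": 0,"dy": 0,"dz": 0,"turn": 0}
    - {"claw": -1,"dx": 0,"dy": 0,"dz": 0,"turn": 0}

```text
time: 19.35
position: [564.9, -220.3, 108.4]
ee_rot: [-0.0, -0.341, 0.94, 0.0]
contact_force: [-0.4, 0.5, -0.8]
gripper_width: 56.1
finger_force: 65.6
```

```bash
python3 m.py
python3 - <<'E'
from h import *
p,s=wrist(); w,u,v=cloud(p); c=s["position"]; print(c.round(1),s["contact_force"].round(1))
t=w[(abs(w[:,2]-c[2]-25)<12)&(np.hypot(w[:,0]-c[0],w[:,1]-c[1])<27)]
k=np.linalg.lstsq(np.c_[t[:,:2]-c[:2],np.ones(len(t))],t[:,2],rcond=None)[0]; print("lid top plane",len(t),k)
E
```

```text
moment [ 0.026 -0.005 -0.015] q6 -2.761
closing line 129.84585682725324
-x 504 slope deg -2.1707768 dist -31.045596850380935
-y 506 slope deg 2.2076888 dist -31.518366742768364
[ 564.9 -220.4  108.5] [ 0.5 -0.3 -1.1]
lid top plane 18392 [-1.63241986e-03 -1.36056641e-03  1.37780937e+02]
```

The lid is level, with its lower edge about 109 mm above the jar's underside (19 mm above the rim). It is centred and the jar is home, so I hand in.

```bash
python3 -c "
from cell import job; print(job.close_job())"
```

```text
the job is handed in; nothing more can be done
None
```

The jar is home in the large plywood holder's pocket. The lid is unscrewed by about 72° and held level and centred about 19 mm above the jar's mouth; the job is handed in, but no verdict came back.

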